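# Close a filter cassette and hold it home on the leak tester

## Robot

A 7-joint arm with a two-finger parallel gripper is mounted at the origin on the work surface. World frame = base frame: x ahead of the robot, y to its left, z up, the work surface at z = 0. Lengths are in m, angles in rad, forces in N, time in s.
With the tool pointing down it reaches from about 0.4 to 0.925 m from the base axis. Payload 5.6 kg.
Tool frame: the origin (TCP) lies midway between the tips of the shut fingers; the grasp point (between the pads) lies 19 mm behind it (manip.hold_point_z is the distance from the TCP to the grasp point, in m); z points along the fingers, x is the direction in which the jaws open and shut, and the axes are right-handed (so a half turn about z gives the same grasp; the last joint's range is limited). The gripper opens to 85 mm and grips with 20 to 120 N. Pads are 22 mm wide; open, the fingers measure 114 mm over their backs; the gripper's body (76 mm by 85 mm) begins 54 mm behind the grasp point. The pads swing forward as they close: fully open they stand 13 mm farther back than shut.
Start: joints at [1.077, 0.468, -0.012, 1.603, 0.006, 1.071, -0.056], TCP at [0.283, -0.585, 0.231] pointing down, gripper open.
Joint ranges: [-2.53, 2.53], [-0.31, 2.02], [-1.57, 1.55], [0.28, 2.44], [-1.29, 4.43], [0.15, 1.84], [-2.92, 2.92]. Speed limits (rad/s): [2.57, 2.57, 3.14, 3.14, 3.14, 3.14, 3.14].

## Interface

Orientations are given as a rotation vector (axis times angle).
In Python, from plant import manip, imaging gives the robot as it stands.
- The arm moves only by the tool jog_arm, never from a script. Its argument "increments" is a list of rows, each a list of 7 numbers: the shift along the world's x, y, z in cm, then the turn, a rotation vector about the world's x, y, z in rad, then the finger opening in cm, from 0 to 8.54. A call has 1 to 12 rows; each row shifts and turns the commanded pose from where the row before left it; what a row does not reach is not made up. A row lasts 1/10 s, in which the tool goes at most 50 mm and 8.59 degrees, less where a joint would pass 70% of its speed; a pose out of reach is approached as far as the arm can. A call is refused whole if a number of a shift passes 5 or a number of a turn 0.15, either way. A call with a gripper value outside its range is refused whole. The fingers move at their own pace and stop on an object; "force" is the grip in N (left out, the last holds). Time passes only in rows, so rows that do not move let the fingers close. It gives the time, the measured TCP pose, the force and the opening at its end, in the units of the state.
- manip.get_obs(): the state, without advancing time (a new reading comes with each control period).
- imaging.capture(name): name is "side" or "top" or "wrist"; returns (picture, depth): 420x560x3 uint8, blue, green, red; 420x560 float32, m along the optical axis (not along the pixel's ray), 0 where there is no reading.
- imaging.calibration(name): a dict with "intrinsics" (3x3 intrinsics, pixels), "rvec" (rotation vector, rad) and "tvec" (3), from world to camera coordinates, as OpenCV has them. Camera axes: x right, y down, z forward; pixel columns grow to the right and rows downward; lengths in m; the calibration is good to about 2 mm. A picture is of the moment at which its call begins: read the wrist's pose just before it. calibration takes no time and is no camera call; for the wrist camera it gives the pose at the moment of the call.
- manip.job_done(): hands the job in, once; it reports no verdict.
The state is a dict: "clock": time; "joint_pos": joint angles; "joint_velocities": joint speeds; "joint_torque": joint torques, N m; "tcp_pos": TCP position; "tcp_rot": TCP orientation; "ft_force": force on the tool from outside, world axes, zero at the start; "ft_torque": the same for the moment, N m; "grip_width": opening from 0.0 (shut) to 1.0 (fully open).
Only numpy, scipy, OpenCV 4.12 (cv2) and the standard library are available. Lean on these libraries where they do the work, as an engineer would, in place of code of your own. Each camera call takes 0.05 s, during which the arm holds its last target. There are 200 camera calls.

## Task

On the bench is a small leak tester with a filter cassette on a sliding shuttle: swing the cassette's open upper half shut so that the two halves meet edge to edge, then push the shuttle by its upright plate towards the test head, against the sprung plunger, until it sits firmly on the two hard stops. There is no latch, so keep pressing it home, firmly but without forcing it, and finish while still holding it there. Leave the bottle, jar and carton on the bench alone.

Things in the scene. Friction and masses are not known exactly. Their poses are not given: they have to be found in the camera images.
- jig: Leak tester fixed to the bench: aluminium plate 320 x 130 x 12 mm, two low rails, grey test head at one end (68 x 110 mm, top z = 78 mm, gauge on it to 92 mm). Origin: under the plate, on its middle line, 140 mm from the test-head end, 180 mm from the other. +x = direction the shuttle is pushed (to the test head), +y = side of the shell's hinge, z up.
- shuttle (a joint): Shuttle position along the tester's +x in m: 0 = fully back, starts at 0 to 0.03, 0.048 = touches the plunger, 0.060 = on the hard stops. 1.2 N friction; the plunger pushes it back when let go. It is a steel sole 145 x 74 x 8 mm carrying the push plate and the lower shell half (grey tray 100 x 70 mm, rim 38 mm above the bench, white filter disc in it).
- push_plate (a point): Middle of the top edge of the rear face (away from the test head) of the push plate, an upright aluminium plate at the shuttle's rear end: 12 mm thick along the tester's x, 44 mm wide, top 87 mm above the bench. Push it along the tester's +x. It rises 33 mm above the shut cassette, whose rear end is 29 mm ahead of its front face. Moves with the shuttle.
- shell (a joint): Angle of the upper shell half in rad: 0 = shut, edge to edge; 1.57 = upright; at most 2.05 (leaning outwards); starts at 1.5 to 2.0. Stiff hinge (0.04 N m): it stays where it is left and must be swung right down. Grey plastic cover 100 mm (along the tester's x) x 70 mm (hinge to free edge) x 16 mm thick, about 80 g. Shut, its top is 54 mm above the bench.
- hinge_mid (a point): Middle of the shell's hinge line, which runs along the tester's x at the +y edge of the lower half's rim, 38 mm above the bench. The shut upper half reaches from here 70 mm towards the tester's -y and 50 mm either way along x. Moves with the shuttle.
- shell_edge (a point): Middle of the free edge of the upper half, on its outer face (the face that looks up when shut, outwards to the tester's +y when the half stands upright). Moves with the half.
- plunger (a joint): How far the brass-headed sprung plunger (16 mm across, on the tester's middle line) has been pressed in, in m: 0 = out, 0.012 = pressed by the shuttle at the hard stops. Its spring pushes the shuttle back with 4 N at first touch and 9 N at the stops.
- stops: Hard stops: two fixed steel blocks 12 mm wide, 20 mm high, either side of the plunger (54 mm apart); faces at tester x = +35 mm (body origin = tester origin). They take what is pushed beyond the spring's 9 N: a push of 13 to 30 N in all is a firm hold; over 40 N on the stops at the end, or over 80 N at any time, is forcing it.
- wash_bottle: Bystander: white plastic bottle, 60 mm across, 150 mm high, loose on the bench; origin under its middle. Leave it alone.
- jar: Bystander: amber jar with a black cap, 56 mm across, 80 mm high, loose on the bench; origin under its middle. Leave it alone.
- carton: Bystander: cardboard carton 70 x 90 x 50 mm, loose on the bench; origin under its middle. Leave it alone.

How it is judged:
By the outcome, as a careful person would: the job done as asked, in the order asked, and still so for the second after the job is handed in, while the arm keeps its last pose, push and grip.
It also fails if it takes over 58 s, if anything falls off the work surface, if the arm or the gripper's body presses on something with over 40 N, if the wrist force passes 120 N, or if a joint passes its speed limit or range.

## Working session

There is one attempt and no reset: what is moved stays moved. The work goes in short steps, Python scripts to look and compute and a tool call to move; the robot and the scene stay as the last step left them, time stands still between calls to the robot, and variables do not carry over. Pictures are saved under pics/ and viewed, about 8 in all and at most 12, crops included, and the job is handed in when it is done.

Besides the shell and the picture viewer there is one more tool, called after "Call:" in YAML: its name, and indented under it one key for each argument. jog_arm: Moves the arm, as the interface text tells. Its arguments: {"type":"object","properties":{"increments":{"type":"array","items":{"type":"array","items":{"type":"number"}}},"force":{"type":"number"}},"required":["increments"]}

```bash
ls; mkdir -p pics; cat > h.py <<'E'
import numpy as np, cv2
from plant import manip, imaging
def cloud(name):
    c=imaging.calibration(name); img,d=imaging.capture(name)
    K=np.array(c["intrinsics"]);R=cv2.Rodrigues(np.array(c["rvec"],float))[0];t=np.array(c["tvec"],float).ravel()
    v,u=np.mgrid[:d.shape[0],:d.shape[1]]
    P=np.stack([(u-K[0,2])/K[0,0]*d,(v-K[1,2])/K[1,1]*d,d],-1)
    W=(P-t)@R; W[d==0]=np.nan
    return img,d,W
E
python3 - <<'E'
from h import *
for n in ["top","side"]:
    img,d,W=cloud(n); cv2.imwrite(f"pics/{n}0.png",img); np.save(f"{n}0.npy",W)
    print(n,W[210,280],(d==0).mean())
o=manip.get_obs();print(o["clock"],o["tcp_pos"],o["tcp_rot"],o["ft_force"],o["grip_width"])
E
```

```text
pics
top [0.58372238 0.0701757  0.04886679] 0.004064625850340136
side [ 6.39761026e-01 -1.40672042e-02 -2.73422126e-04] 0.004255952380952381
0.1 [ 0.28289164 -0.58466338  0.23043146] [-2.66104128e+00  1.66852308e+00  2.18519727e-03] [ 0.02961083  0.76080886 -0.51049197] 0.999067184143748
```

View pics/top0.png

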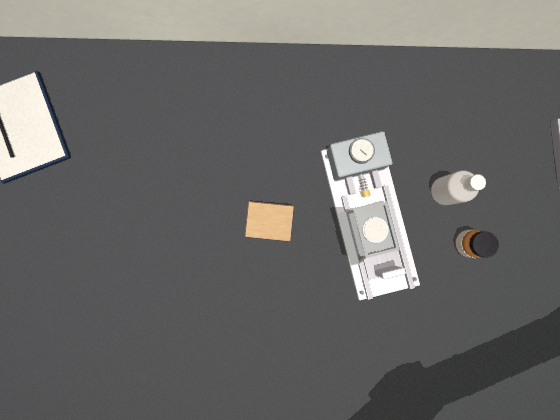

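View pics/side0.png

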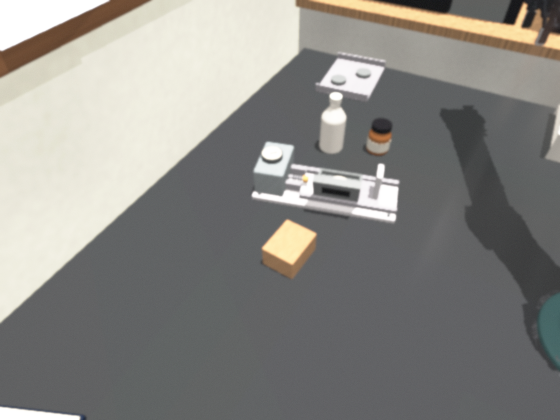

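The top view shows the jig with its test head at about (360,155), the push plate at (392,272), the white disc at (375,230) and the cover standing at about column 348. The carton is at (270,221), the bottle at (460,187) and the jar at (477,243). The side view shows the same layout, with the cover upright at about (337,185).

```bash
python3 - <<'E'
from h import *
W=np.load("top0.npy"); img=cv2.imread("pics/top0.png")
z=W[...,2]
for (u,v) in [(325,152),(360,297),(417,286),(361,150),(375,230),(348,225),(345,215),(352,245),(392,272),(270,221),(460,190),(485,245),(440,170)]: print((u,v),W[v,u].round(3))
# plate plane: z 8..16mm, bright
m=((z>0.006)&(z<0.017)&(img.min(-1)>120)); m[:, :300]=0; m[:,430:]=0
m2=((z>0.006)&(z<0.1)&(np.arange(560)[None]>310)&(np.arange(560)[None]<425)&(np.arange(420)[:,None]>120)&(np.arange(420)[:,None]<310))
P=W[m][:,:2].astype(np.float32); r=cv2.minAreaRect(P);print("plate",len(P),r,cv2.boxPoints(r))
P=W[m2][:,:2].astype(np.float32); r=cv2.minAreaRect(P);print("all",r)
h=m2&(z>0.07); n,l,s,c=cv2.connectedComponentsWithStats(h.astype(np.uint8))
for i in range(1,n):
  if s[i,4]>8: q=W[l==i]; print(s[i],q.mean(0).round(4),q.min(0).round(3),q.max(0).round(3))
crop=cv2.resize(img[120:310,300:430],None,fx=3,fy=3,interpolation=cv2.INTER_CUBIC)
s=cv2.imread("pics/side0.png")[130:230,240:410]; s=cv2.resize(s,None,fx=2.35,fy=2.35*1.0,interpolation=cv2.INTER_CUBIC)
out=np.zeros((570,795,3),np.uint8); out[:,:390]=crop; out[:s.shape[0],392:392+s.shape[1]]=s[:,:403]; cv2.imwrite("pics/c1.png",out)
E
```

```text
(325, 152) [ 0.71  -0.022  0.01 ]
(360, 297) [ 0.412 -0.097  0.014]
(417, 286) [ 0.435 -0.219 -0.001]
(361, 150) [ 0.699 -0.081  0.092]
(375, 230) [ 0.549 -0.123  0.032]
(348, 225) [ 0.556 -0.056  0.103]
(345, 215) [ 0.574 -0.05   0.104]
(352, 245) [ 0.519 -0.064  0.104]
(392, 272) [ 0.47  -0.143  0.086]
(270, 221) [0.561 0.09  0.048]
(460, 190) [ 0.624 -0.26   0.112]
(485, 245) [ 0.524 -0.321  0.08 ]
(440, 170) [ 0.679 -0.267  0.001]
plate 3050 ((0.5757334232330322, -0.11629490554332733), (0.31931447982788086, 0.13072873651981354), 15.082195281982422) [[ 0.4045677  -0.09472564]
 [ 0.43858394 -0.22095123]
 [ 0.7468991  -0.13786417]
 [ 0.7128829  -0.01163858]]
all ((0.5741345882415771, -0.1107342392206192), (0.31928032636642456, 0.14217178523540497), 14.965666770935059)
[ 330  132   63   46 1967] [ 0.6926 -0.0827  0.0813] [ 0.649 -0.145  0.07 ] [ 0.739 -0.024  0.096]
[346 211   5   3  12] [ 0.5807 -0.0584  0.0857] [ 0.578 -0.065  0.072] [ 0.583 -0.053  0.1  ]
[338 212  20  54 233] [ 0.5305 -0.0537  0.098 ] [ 0.482 -0.074  0.095] [ 0.58  -0.038  0.1  ]
[356 258   7   6  20] [ 0.491  -0.0812  0.0875] [ 0.486 -0.089  0.07 ] [ 0.495 -0.072  0.1  ]
[380 267  26  12 186] [ 0.4681 -0.1438  0.0853] [ 0.457 -0.168  0.07 ] [ 0.478 -0.123  0.09 ]
```

View pics/c1.png

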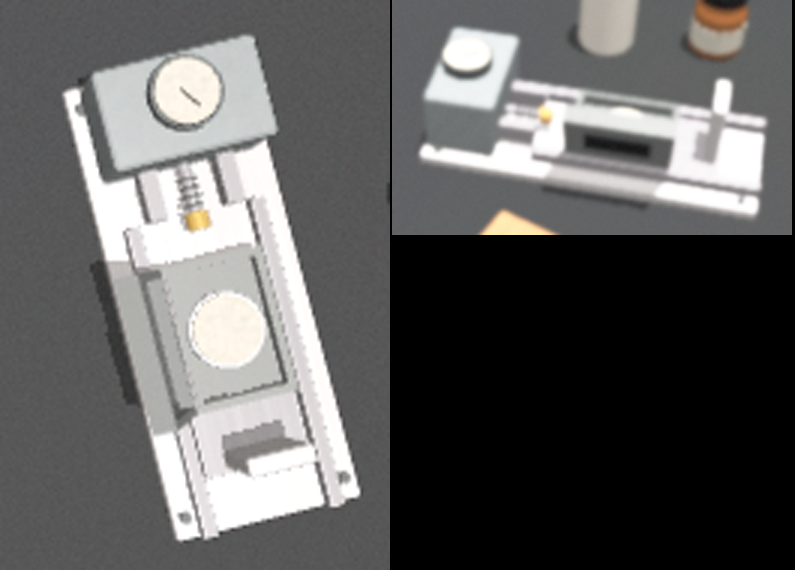

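```bash
cat >> h.py <<'E'
a=np.deg2rad(15.05); ex=np.array([np.cos(a),np.sin(a)]); ey=np.array([-ex[1],ex[0]])
O=np.array([0.5757,-0.1163])+0.02*ex
def J(W): q=W[...,:2]-O; return np.stack([q@ex,q@ey,W[...,2]],-1)
def Wd(x,y): return O+x*ex+y*ey
E
python3 - <<'E'
from h import *
for n in ["top","side"]:
    W=np.load(n+"0.npy"); j=J(W); x,y,z=j[...,0],j[...,1],j[...,2]
    p=j[(z>0.08)&(z<.1)&(abs(y)<.03)&(x<-0.06)&(x>-.2)]; print(n,"plate top",np.percentile(p,[3,50,97],axis=0).round(4).tolist())
    c=j[(y>0.03)&(y<0.1)&(z>0.045)&(x>-.15)&(x<.06)]
    print("cover",np.percentile(c,[1,50,99],axis=0).round(4).tolist())
    for zz in range(45,115,6):
        k=c[(c[:,2]>zz/1e3)&(c[:,2]<zz/1e3+.006)]
        if len(k)>3: print(zz,len(k),np.percentile(k[:,1],[5,50,95]).round(4))
    k=j[(abs(z-.038)<.004)&(abs(y)<.05)&(abs(x+.05)<.1)];print("rim",np.percentile(k,[3,50,97],axis=0).round(4).tolist())
    s=j[(z<.027)&(z>.017)&(abs(y)<.03)&(x>-.02)&(x<.06)];
    if len(s): print("sole front",np.percentile(s,[50,90,97],axis=0).round(4).tolist())
print("origin",O,ex,ey)
E
```

```text
top plate top [[-0.1375, -0.0201, 0.0828], [-0.1314, 0.0007, 0.0872], [-0.1259, 0.0213, 0.0896]]
cover [[-0.0964, 0.0391, 0.0457], [-0.0475, 0.0668, 0.0992], [0.0023, 0.0762, 0.1044]]
45 45 [0.0386 0.0493 0.0509]
51 18 [0.0406 0.051  0.0517]
57 7 [0.0429 0.0443 0.0455]
63 4 [0.046  0.0468 0.0512]
69 6 [0.0477 0.0487 0.0511]
75 5 [0.0508 0.0511 0.0519]
81 6 [0.0529 0.0543 0.056 ]
87 5 [0.0553 0.0565 0.0572]
93 188 [0.0597 0.073  0.0762]
99 309 [0.0612 0.0663 0.0729]
rim [[-0.0964, -0.0343, 0.0344], [-0.037, 0.0098, 0.0383], [0.0463, 0.0455, 0.0416]]
sole front [[-0.0117, -0.0054, 0.0255], [-0.0033, 0.0209, 0.0266], [0.0482, 0.0248, 0.0269]]
side plate top [[-0.1383, -0.0222, 0.081], [-0.1324, 0.003, 0.0869], [-0.127, 0.0205, 0.0892]]
cover [[-0.0967, 0.0535, 0.0466], [-0.0485, 0.066, 0.0894], [0.0007, 0.0752, 0.1037]]
45 43 [0.0523 0.0544 0.0563]
51 62 [0.0554 0.0571 0.0588]
57 54 [0.0578 0.0596 0.0612]
63 63 [0.0606 0.062  0.0634]
69 63 [0.0633 0.0645 0.0668]
75 66 [0.0656 0.067  0.0684]
81 60 [0.0678 0.0692 0.0706]
87 69 [0.0704 0.0719 0.0733]
93 180 [0.0658 0.0723 0.0751]
99 212 [0.0596 0.0646 0.071 ]
rim [[-0.1322, -0.037, 0.0343], [-0.0222, -0.0258, 0.0375], [0.048, 0.0498, 0.0405]]
sole front [[0.0442, -0.0229, 0.0247], [0.056, 0.029, 0.0269], [0.0578, 0.0297, 0.027]]
origin [ 0.59501399 -0.11110676] [0.9656996  0.25966188] [-0.25966188  0.9656996 ]
```

Call:
jog_arm:
  increments:
    - [0,5,1,0,0,-0.1,0]
    - [0,5,0,0,0,-0.09,0]
    - [2,5,0,0,0,0,0]
    - [3,5,0,0,0,0,0]
    - [3,5,0,0,0,0,0]
    - [3,5,0,0,0,0,0]
    - [3,5,0,0,0,0,0]
    - [3,5,0,0,0,0,0]
    - [3,5,0,0,0,0,0]
    - [3,5,0,0,0,0,0]
    - [3,5,0,0,0,0,0]
    - [0,2,0,0,0,0,0]

```text
clock: 1.3
tcp_pos: [0.5099, -0.0714, 0.241]
tcp_rot: [-2.495, 1.904, 0.0]
ft_force: [0.4, -0.2, -0.4]
grip_width: -0.002
```

Call:
jog_arm:
  increments:
    - [0,0,0,0,0,0,0]
    - [1.2,4.7,0,0,0,0,0]
    - [0,0,-4,0,0,0,0]
    - [0,0,-4,0,0,0,0]
    - [0,0,-4,0,0,0,0]
    - [0,0,-2,0,0,0,0]
    - [0,0,0,0,0,0,0]
    - [0,0,0,0,0,0,0]

```text
clock: 2.1
tcp_pos: [0.5196, -0.0307, 0.1013]
tcp_rot: [2.49, -1.915, -0.0]
ft_force: [0.1, 0.5, -0.0]
grip_width: 0.0
```

Call:
jog_arm:
  increments:
    - [0,0,-1.5,0,0,0,0]
    - [0.3,-1,0,0,0,0,0]
    - [0.25,-1,0.1,0,0,0,0]
    - [0.25,-1,0.1,0,0,0,0]
    - [0.25,-0.9,0.1,0,0,0,0]
    - [0.25,-0.9,0.1,0,0,0,0]
    - [0.2,-0.75,-0.15,0,0,0,0]
    - [0.2,-0.75,-0.15,0,0,0,0]
    - [0,0,0,0,0,0,0]

```text
clock: 3.0
tcp_pos: [0.5363, -0.0944, 0.0866]
tcp_rot: [2.488, -1.916, -0.0]
ft_force: [-0.6, -0.3, -0.5]
grip_width: 0.005
```

```bash
python3 - <<'E'
from h import *
img,d,W=cloud("top");j=J(W)
o=manip.get_obs();print(J(np.array(o["tcp_pos"])),o["ft_force"])
s,d,W=cloud("side")
out=np.hstack([cv2.resize(img[120:310,290:430],None,fx=2.8,fy=2.8),cv2.resize(s[100:290,240:380],None,fx=2.8,fy=2.8)]);cv2.imwrite("pics/c2.png",out)
E
```

```text
[-0.0522833   0.03226972  0.08659354] [-0.0235076  -0.02217057 -0.24883529]
```

View pics/c2.png

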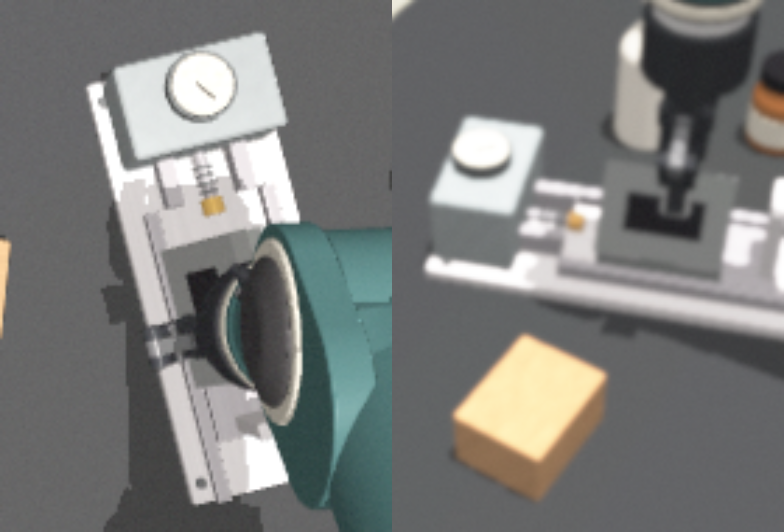

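Both views show the cover swung inwards to about 50°, with the fingertips on its outer face. The bystanders have not moved. I'll carry on down the arc.

Call:
jog_arm:
  increments:
    - [0.2,-0.7,-0.4,0,0,0,0]
    - [0.2,-0.7,-0.4,0,0,0,0]
    - [0.15,-0.5,-0.55,0,0,0,0]
    - [0.15,-0.5,-0.55,0,0,0,0]
    - [0.1,-0.35,-0.6,0,0,0,0]
    - [0.1,-0.35,-0.5,0,0,0,0]
    - [0,0,0,0,0,0,0]
    - [0,0,0,0,0,0,0]

```text
clock: 3.9
tcp_pos: [0.5453, -0.1234, 0.0568]
tcp_rot: [2.491, -1.914, -0.001]
ft_force: [0.6, -0.7, -0.1]
grip_width: 0.001
```

Call:
jog_arm:
  increments:
    - [0,0,-0.2,0,0,0,0]
    - [0,0,-0.1,0,0,0,0]
    - [0,0,0,0,0,0,0]
    - [0,0,0,0,0,0,0]

```text
clock: 4.3
tcp_pos: [0.5455, -0.1235, 0.0542]
tcp_rot: [2.492, -1.914, 0.0]
ft_force: [-0.3, 0.3, -0.6]
grip_width: -0.002
```

Call:
jog_arm:
  increments:
    - [0,0,-0.1,0,0,0,0]
    - [0,0,-0.1,0,0,0,0]
    - [0,0,0,0,0,0,0]
    - [0,0,0,0,0,0,0]

```text
clock: 4.7
tcp_pos: [0.5473, -0.1231, 0.0539]
tcp_rot: [-2.49, 1.912, -0.005]
ft_force: [-0.9, 2.2, 10.9]
grip_width: -0.003
```

Call:
jog_arm:
  increments:
    - [0,0,2,0,0,0,0]
    - [0,0,4,0,0,0,0]
    - [0,0,4,0,0,0,0]
    - [-4,-1,2,0,0,0,0]
    - [-4,-1,0,0,0,0,0]
    - [-3.1,-1,0,0,0,0,0]
    - [0,0,0,0,0,0,0]
    - [0,0,0,0,0,0,0]

```text
clock: 5.5
tcp_pos: [0.4347, -0.154, 0.1726]
tcp_rot: [-2.49, 1.915, -0.002]
ft_force: [-0.3, 0.9, -0.5]
grip_width: 0.001
```

```bash
python3 - <<'E'
from h import *
o=manip.get_obs();print(o["tcp_pos"],J(np.array(o["tcp_pos"])),o["ft_force"])
for n in ["top","side"]:
    img,d,W=cloud(n);j=J(W);x,y,z=np.moveaxis(j,-1,0)
    p=j[(z>0.04)&(z<.07)&(abs(y)<.045)&(x<.03)&(x>-.11)]; print(n,len(p),np.percentile(p,[3,50,97],axis=0).round(4).tolist())
    for lo,hi in [(-.035,-.02),(-.02,0),(0,.02),(.02,.035)]:
        k=p[(p[:,1]>lo)&(p[:,1]<hi)]
        if len(k):print(lo,len(k),np.median(k[:,2]).round(4))
    p=j[(z>0.08)&(z<.092)&(abs(y)<.03)&(x<-0.06)&(x>-.15)]; 
    if len(p): print("plate",len(p),np.percentile(p,[3,50,97],axis=0).round(4).tolist())
    k=img[100:290,240:380] if n=="side" else img[120:310,290:430]
    out=cv2.resize(k,None,fx=2.8,fy=2.8) if n=="top" else np.hstack([out,cv2.resize(k,None,fx=2.8,fy=2.8)])
cv2.imwrite("pics/c3.png",out)
E
```

```text
[ 0.43468611 -0.15397955  0.17259756] [-0.165961    0.0002288   0.17259756] [-0.32381125  0.92287681 -0.45261457]
top 1881 [[-0.0892, -0.033, 0.0477], [-0.0422, 0.0017, 0.0543], [0.0047, 0.0349, 0.057]]
-0.035 385 0.0542
-0.02 503 0.0545
0 519 0.0545
0.02 427 0.054
plate 163 [[-0.1327, -0.0201, 0.0816], [-0.1266, 0.0009, 0.0867], [-0.1211, 0.0212, 0.0895]]
side 1172 [[-0.09, -0.034, 0.0414], [-0.0439, 0.0085, 0.0542], [0.0038, 0.0345, 0.0568]]
-0.035 186 0.0544
-0.02 261 0.0547
0 279 0.0548
0.02 403 0.0529
plate 87 [[-0.1334, -0.0225, 0.0808], [-0.1279, 0.0034, 0.0868], [-0.1223, 0.0207, 0.0886]]
```

View pics/c3.png

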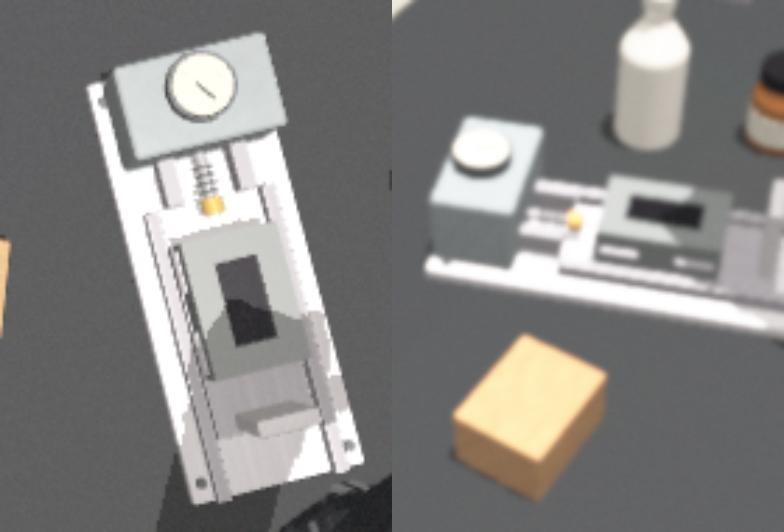

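The cover lies flat, with its top at 54 mm all the way across. Now I'll go down behind the push plate.

Call:
jog_arm:
  increments:
    - [0,0,-4,0,0,0,0]
    - [0,0,-4,0,0,0,0]
    - [0,0,-3.5,0,0,0,0]
    - [0,0,0,0,0,0,0]
    - [0.97,0.26,0,0,0,0,0]
    - [0.97,0.26,0,0,0,0,0]
    - [0.5,0.13,0,0,0,0,0]
    - [0.5,0.13,0,0,0,0,0]
    - [0,0,0,0,0,0,0]
    - [0,0,0,0,0,0,0]

```text
clock: 6.6
tcp_pos: [0.4644, -0.1459, 0.0576]
tcp_rot: [-2.491, 1.913, -0.002]
ft_force: [0.6, -1.0, -0.5]
grip_width: -0.005
```

Call:
jog_arm:
  increments:
    - [0.3,0.08,0,0,0,0,0]
    - [0.3,0.08,0,0,0,0,0]
    - [0.2,0.05,0,0,0,0,0]
    - [0,0,0,0,0,0,0]
    - [0,0,0,0,0,0,0]

```text
clock: 7.1
tcp_pos: [0.471, -0.144, 0.0569]
tcp_rot: [2.49, -1.914, -0.002]
ft_force: [-5.0, -1.4, 3.3]
grip_width: 0.004
```

Call:
jog_arm:
  increments:
    - [0.2,0.05,0,0,0,0,0]
    - [0.2,0.05,0,0,0,0,0]
    - [0.2,0.05,0,0,0,0,0]
    - [0,0,0,0,0,0,0]
    - [0,0,0,0,0,0,0]

```text
clock: 7.6
tcp_pos: [0.4765, -0.1425, 0.0568]
tcp_rot: [2.489, -1.913, -0.003]
ft_force: [-6.6, -0.4, 4.5]
grip_width: -0.001
```

Call:
jog_arm:
  increments:
    - [0.2,0.05,0,0,0,0,0]
    - [0.1,0.03,0,0,0,0,0]
    - [0,0,0,0,0,0,0]
    - [0,0,0,0,0,0,0]

```text
clock: 8.0
tcp_pos: [0.4788, -0.1419, 0.0568]
tcp_rot: [2.488, -1.913, -0.005]
ft_force: [-7.6, -2.4, 5.4]
grip_width: 0.003
```

Call:
jog_arm:
  increments:
    - [0.1,0.03,0,0,0,0,0]
    - [0.1,0.03,0,0,0,0,0]
    - [0,0,0,0,0,0,0]
    - [0,0,0,0,0,0,0]

```text
clock: 8.4
tcp_pos: [0.4804, -0.1414, 0.0568]
tcp_rot: [2.488, -1.913, -0.006]
ft_force: [-8.5, -1.8, 6.5]
grip_width: 0.002
```

Call:
jog_arm:
  increments:
    - [0.1,0.03,0,0,0,0,0]
    - [0.1,0.03,0,0,0,0,0]
    - [0,0,0,0,0,0,0]
    - [0,0,0,0,0,0,0]

```text
clock: 8.8
tcp_pos: [0.4817, -0.1411, 0.0567]
tcp_rot: [2.487, -1.913, -0.007]
ft_force: [-10.7, -2.7, 8.8]
grip_width: 0.001
```

Call:
jog_arm:
  increments:
    - [0.1,0.03,0.05,0,0,0,0]
    - [0.1,0.03,0.05,0,0,0,0]
    - [0,0,0,0,0,0,0]
    - [0,0,0,0,0,0,0]

```text
clock: 9.2
tcp_pos: [0.4816, -0.141, 0.0568]
tcp_rot: [2.484, -1.912, -0.012]
ft_force: [-12.8, -3.8, 4.5]
grip_width: -0.001
```

Call:
jog_arm:
  increments:
    - [0.1,0.03,0.05,0,0,0,0]
    - [0.1,0.03,0,0,0,0,0]
    - [0.1,0.03,0,0,0,0,0]
    - [0,0,0,0,0,0,0]
    - [0,0,0,0,0,0,0]

```text
clock: 9.7
tcp_pos: [0.4815, -0.141, 0.0568]
tcp_rot: [2.479, -1.911, -0.019]
ft_force: [-19.0, -5.7, 9.1]
grip_width: 0.001
```

```bash
python3 - <<'E'
from h import *
for n in ["top","side"]:
    img,d,W=cloud(n);j=J(W);x,y,z=np.moveaxis(j,-1,0)
    p=j[(z>0.045)&(z<.06)&(abs(y)<.045)&(x<.06)&(x>-.085)]; print(n,len(p),np.percentile(p,[3,50,97],axis=0).round(4).tolist())
    k=img[100:290,240:380] if n=="side" else img[120:310,290:430]
    out=cv2.resize(k,None,fx=2.8,fy=2.8) if n=="top" else np.hstack([out,cv2.resize(k,None,fx=2.8,fy=2.8)])
cv2.imwrite("pics/c4.png",out)
o=manip.get_obs();print(o["clock"],J(np.array(o["tcp_pos"])),o["ft_force"],np.dot(o["ft_force"][:2],ex))
E
```

```text
top 1841 [[-0.0621, -0.033, 0.0512], [-0.0154, 0.0009, 0.0543], [0.032, 0.0345, 0.057]]
side 1064 [[-0.0631, -0.0345, 0.0471], [-0.0169, 0.0044, 0.0543], [0.031, 0.0337, 0.0568]]
9.8 [-0.11733602  0.00055915  0.05682118] [-19.91506819  -7.27217537   9.77428901] -21.12028000547894
```

View pics/c4.png

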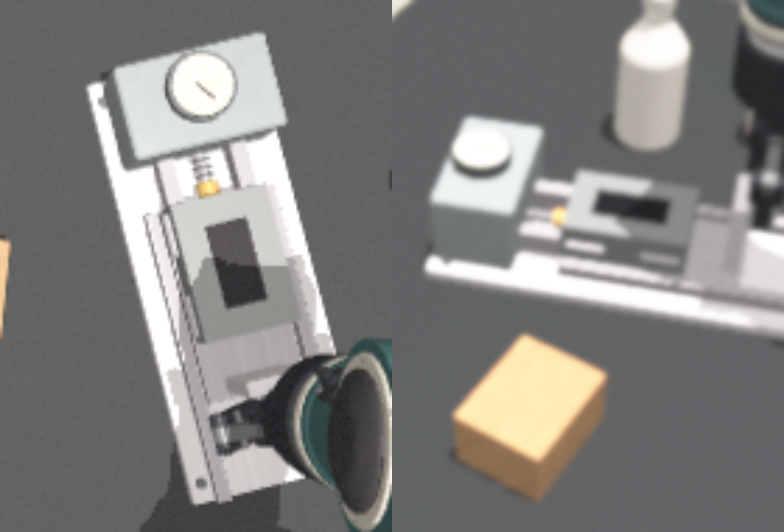

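Shuttle is up at the stops and the cover is still flat. I'll hold still to check the force is steady.

Call:
jog_arm:
  increments:
    - [0,0,0,0,0,0,0]
    - [0,0,0,0,0,0,0]
    - [0,0,0,0,0,0,0]
    - [0,0,0,0,0,0,0]
    - [0,0,0,0,0,0,0]
    - [0,0,0,0,0,0,0]
    - [0,0,0,0,0,0,0]
    - [0,0,0,0,0,0,0]
    - [0,0,0,0,0,0,0]
    - [0,0,0,0,0,0,0]

```text
clock: 10.8
tcp_pos: [0.4815, -0.141, 0.0568]
tcp_rot: [2.479, -1.911, -0.019]
ft_force: [-19.9, -5.6, 9.7]
grip_width: 0.001
```

Force is steady at about 20.7 N along the push direction, so I'm handing in.

```bash
python3 -c "
from plant import manip
print(manip.job_done())"
```

```text
the job is handed in; nothing more can be done
None
```

The cassette is shut and the shuttle is on its hard stops, with the arm still pressing it home. I handed the job in at about 10.8 s; no verdict is reported.

- **Cover:** I swung it shut with the closed fingers and pressed it down with about 11 N. Its top then measured about 54 mm above the bench across its width in the top view. The side camera read 53–55 mm. It was still flat after the push.
- **Shuttle:** Pressing the cover down had already moved it about 5 mm forward. I then pushed it another 27 mm or so by its plate. The plunger spring force rose to about 11 N, and after that the tool stopped moving while the force climbed to about 21 N.
- **Final hold:** The push held steady at about 20.7 N for one second, inside the 13–30 N range. The fingers also press down on the plate with about 10 N, from friction.
- **Bystanders:** The arm never touched the bottle, jar or carton. The bottle and carton look unmoved in the last views; the jar is outside that crop.

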